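# Open the top half of the dry cabinet's split door

## Task

Open only the top half of the dry-storage cabinet's split door. Its bolt catches in the keeper until the leaf is eased in against the seal by just the right amount: feel for that, draw the bolt back without forcing it, and swing the top leaf wide open, square to the cabinet front. Leave the bottom half shut and bolted, do not disturb the tip rack, tube stand or gel tank, and let go at the end.

Things in the scene. Friction and masses are not known exactly. Their poses are not given: they have to be found in the camera images.
- cabinet: Fixed clear acrylic dry-storage cabinet, white frame and head, 340 mm wide (its y), 220 deep (x), 330 high. Origin at the centre of its underside; front faces its -x, z up; front frame at x = -110 mm. The split door has a top and a bottom leaf, both hinged at the left (+y) and opening outwards (-x).
- eave (a point): Middle of the lower front edge of the cabinet's white head, 300 mm up, 168 mm in front of the cabinet's centre. The head (30 mm high) overhangs the door by 35 mm, so a gripper cannot come straight down on the bolt tabs: tilt the tool 30 to 45 degrees, its upper end leaning away from the door.
- top_leaf (a joint): Swing of the top leaf about its upright hinge (rad): about 0 shut and bolted, positive as it opens outwards, stop at 1.75; negative, to a stop at -0.0455, when pressed in against its springy seal. It stays where it is left. Only the bolt holds it shut.
- top_hinge (a point): Point on the top leaf's hinge line at the leaf's mid height, 222 mm up; the frame turns with the leaf. Shut, it lies at x = -128, y = +120 mm in the cabinet frame. The clear leaf (0.42 kg, aluminium edging) reaches from here 240 mm along its -y, is 140 mm high and 10 mm thick, outer face at x = -5 mm.
- top_bolt (a joint): Draw of the top leaf's bolt towards the hinge (leaf's +y), m: 0 to 0.002 shot, stop at 0.038; slides with 1.5 N, stays where left. The brass collar on its nose passes back through the keeper's eye only with the leaf pressed in by the right amount; otherwise it catches after 3 mm. Keep the leaf pressed until the bolt is drawn 30 mm: then it is free, and let go it springs out a few mm.
- top_tab (a point): Centre of the top bolt's amber grip tab, where to grasp, 212 mm up: 14 mm thick (y), 30 mm high, its end 24 mm further out (-x). The leaf's face is 45 mm behind it; rod and guide staples stand up to 24 mm off that face. Axes as the leaf's. Shot, 190 mm from the hinge along the leaf. Pressing the leaf in here takes 4 N at first, 12 N at 7 mm; stop at 8.6 mm.
- top_keeper: Fixed steel staple, 42 mm high, 137 mm right (-y) of the cabinet's middle, its bar in front of the rod; origin on the bar's inner face. Beside it the dark eye, set by screw to a depth that differs each time and cannot be seen: the collar fits when the leaf is in by 3 to 7.2 mm at the tab, with only 0.9 mm to spare either way. Feel for it with a light pull on the bolt.
- bottom_leaf (a joint): Swing of the bottom leaf (rad), same sense as the top one: about 0 shut. It stays shut.
- bottom_bolt (a joint): Draw of the bottom leaf's bolt (m), same bolt as on the top leaf, its amber tab 84 mm up: 0 to 0.003 shot. It stays shot.
- tip_rack: Bystander: pink pipette-tip rack with amber tips, 85 x 125 mm, 70 mm high, standing in front of the bottom leaf. Origin at the centre of its underside.
- tube_stand: Bystander: white round tube stand on three legs, 110 mm across, 58 mm high. Origin at the centre of its underside.
- gel_tank: Bystander: clear gel tank with blue core and brass posts, 130 x 170 mm, 145 mm high. Origin at the centre of its underside.

How it is judged:
On the way:
1. the top bolt is drawn clear of its keeper (value of joint top_bolt above 0.027 m), for 0.1 s.
At the end, for the whole second after the job is handed in: The top leaf stands open by more than 1.45 rad (83 degrees) and at rest; the bottom leaf is shut (below 0.02 rad) with its bolt shot (below 6 mm); tip rack, tube stand and gel tank stand within 20 mm of where they were (value of joint top_leaf above 1.45 rad and velocity of joint top_leaf between -0.05 and 0.05 rad/s and value of joint bottom_leaf below 0.02 rad and value of joint bottom_bolt below 0.006 m and distance of each of tip_rack, tube_stand, gel_tank from where it was at the start of the episode below 0.02 m); the robot touches nothing.
It fails at once if the top bolt or its keeper was forced (more than 50 N on the keeper) (contact force between top_keeper and anything else above 50 N).
It fails at once if the bottom bolt was drawn by more than 6 mm (value of joint bottom_bolt above 0.006 m).
It fails at once if the bottom leaf came open (value of joint bottom_leaf above 0.03 rad).
It fails at once if a bystander was pushed or tipped (distance of any of tip_rack, tube_stand, gel_tank from where it was at the start of the episode above 0.02 m or angle between any of tip_rack, tube_stand, gel_tank's own z axis and vertical above 0.3 rad).
It also fails if it takes over 45 s, if anything falls off the work surface, if the arm or the gripper's body presses on something with over 40 N, if the wrist force passes 120 N, or if a joint passes its speed limit or range.

## Robot

A 6-joint arm with a two-finger parallel gripper is mounted at the origin on the work surface. World frame = base frame: x ahead of the robot, y to its left, z up, the work surface at z = 0. Lengths are in m, angles in rad, forces in N, time in s.
With the tool pointing down it reaches from about 0.3 to 0.95 m from the base axis. Payload 3.1 kg.
Tool frame: the origin (TCP) lies between the finger pads; the fingertips stand bot.tips_ahead ahead of it and the grasp point (between the pads) lies 5 mm behind it (bot.tips_ahead is the distance from the TCP to the fingertips, in m); x points along the fingers, y is the direction in which the jaws open and shut, and the axes are right-handed (so a half turn about x gives the same grasp; the last joint's range is limited). The gripper opens to 85 mm and grips with 20 to 120 N. Pads are 22 mm wide; open, the fingers measure 114 mm over their backs; the gripper's body (76 mm by 85 mm) begins 54 mm behind the grasp point. The pads swing forward as they close: fully open they stand 13 mm farther back than shut.
Start: joints at [1.053, 0.308, 1.634, -0, 1.2, -0.07], TCP at [0.271, 0.563, 0.245] pointing down, gripper open.
Joint ranges: [-3.06, 3.06], [-0.79, 1.96], [0.05, 2.63], [-1.19, 4.34], [0.05, 2.64], [-2.94, 2.94]. Speed limits (rad/s): [2.79, 2.79, 3.14, 3.14, 3.14, 3.14].

## Interface

Orientations are given as [roll, pitch, yaw] about the fixed x, y, z axes, in that order (R = Rz(yaw) Ry(pitch) Rx(roll)).
In Python, from workcell import bot, imaging gives the robot as it stands.
- The arm moves only by the tool jog_arm, never from a script. Its argument "steps" is a list of rows, each a list of 5 numbers: the shift along the tool's x, y, z in m, then the turn about the tool's x in degrees, then the finger opening in m, from 0 to 0.0854. A call has 1 to 10 rows; each row shifts and turns the pose as measured when the row begins, along the tool's axes as they then stand; what a row does not reach is not made up. A row lasts 1/10 s, in which the tool goes at most 50 mm and 8.59 degrees, less where a joint would pass 70% of its speed; a pose out of reach is approached as far as the arm can. A call is refused whole if a number of a shift passes 0.05 or a number of a turn 8.59, either way. A call with a gripper value outside its range is refused whole. The fingers move at their own pace and stop on an object; "grip_force" is the grip in N (left out, the last holds). Time passes only in rows, so rows that do not move let the fingers close. It gives the time, the measured TCP pose, the force and the opening at its end, in the units of the state.
- bot.get_state(): the state, without advancing time (a new reading comes with each control period).
- imaging.grab_frame(name): name is "scene" or "top" or "wrist"; returns a dict with "color" (480x640x3 uint8, blue, green, red), "camera_matrix" (3x3 intrinsics, pixels), "R" (3x3) and "t" (3): a world point X has camera coordinates R X + t; the wrist camera has in their place "T_tool_cam" (4x4, takes a point from camera to tool coordinates, whose origin is the TCP and whose axes are the tool frame's). Camera axes: x right, y down, z forward; pixel columns grow to the right and rows downward; lengths in m; the calibration is good to about 2 mm. A picture is of the moment at which its call begins: read the wrist's pose just before it. There is no depth.
- bot.finish_job(): hands the job in, once; it reports no verdict.
The state is a dict: "time_s": time; "qpos": joint angles; "joint_vel": joint speeds; "joint_efforts": joint torques, N m; "eef_pos": TCP position; "orientation": TCP orientation; "wrist_force": force on the tool from outside, world axes, zero at the start; "ft_torque": the same for the moment, N m; "grip_width": finger opening in m.
Only numpy, scipy, OpenCV 4.12 (cv2) and the standard library are available. Lean on these libraries where they do the work, as an engineer would, in place of code of your own. Each camera call takes 0.05 s, during which the arm holds its last target. There are 200 camera calls.

## Working session

There is one attempt and no reset: what is moved stays moved. The work goes in short steps, Python scripts to look and compute and a tool call to move; the robot and the scene stay as the last step left them, time stands still between calls to the robot, and variables do not carry over. Pictures are saved under pics/ and viewed, on a budget of 10 in all, crops included, one or two more only if the job needs it, and the job is handed in when it is done.

Besides the shell and the picture viewer there is one more tool, called by a JSON object that holds its "api" and its "payload". jog_arm: Moves the arm, as the interface text tells. Its arguments: {"type":"object","properties":{"steps":{"type":"array","items":{"type":"array","items":{"type":"number"}}},"grip_force":{"type":"number"}},"required":["steps"]}

```bash
ls; mkdir -p pics; python3 - <<'E'
from workcell import bot, imaging
import cv2,numpy as np
print(bot.get_state(), bot.tips_ahead)
np.set_printoptions(precision=4,suppress=True)
for n in("scene","top"):
    f=imaging.grab_frame(n); cv2.imwrite(f"pics/{n}0.png",f["color"]); print(n,f["camera_matrix"],f["R"],f["t"], "cam at",-f["R"].T@f["t"])
f=imaging.grab_frame("wrist");print(f["T_tool_cam"],f["camera_matrix"])
E
```

```text
pics
{'time_s': 0.0, 'qpos': array([ 1.05333288e+00,  3.09006001e-01,  1.63522582e+00, -4.04006650e-06,
        1.19967139e+00, -6.96773769e-02]), 'joint_vel': array([ 2.84099672e-04,  9.69075319e-05,  1.45411519e-03,  1.00635324e-03,
       -3.49466956e-04, -8.83075628e-04]), 'joint_efforts': array([ 1.32933164e-04, -4.15231061e+01, -2.76676029e+01, -2.13462190e-04,
        9.83960170e-03, -1.99505799e-06]), 'eef_pos': array([0.27022249, 0.56267582, 0.2440277 ]), 'orientation': array([-1.63884569,  1.56848577, -2.08663029]), 'wrist_force': array([-0.1339176 , -0.33876683,  0.05752259]), 'ft_torque': array([-0.02246138, -0.03379895, -0.02087679]), 'grip_width': 0.08522921409013424} 0.014
scene [[602.1261   0.     314.8022]
 [  0.     602.1261 243.1315]
 [  0.       0.       1.    ]] [[-0.0341 -0.9994  0.0014]
 [-0.899   0.0301 -0.4368]
 [ 0.4365 -0.0161 -0.8995]] [0.0215 0.6356 1.3901] cam at [-0.0347  0.0248  1.528 ]
top [[571.3432   0.     325.6789]
 [  0.     571.3432 233.3161]
 [  0.       0.       1.    ]] [[-0.0013 -1.      0.0018]
 [-0.9846  0.001  -0.175 ]
 [ 0.175  -0.002  -0.9846]] [0.0289 0.6373 1.3655] cam at [0.3886 0.0309 1.4559]
[[ 0.001  -0.2796  0.9601 -0.129 ]
 [ 1.      0.0017 -0.0006 -0.    ]
 [-0.0015  0.9601  0.2796 -0.0711]
 [ 0.      0.      0.      1.    ]] [[404.1881   0.     318.3136]
 [  0.     404.1881 242.5126]
 [  0.       0.       1.    ]]
```

View pics/scene0.png

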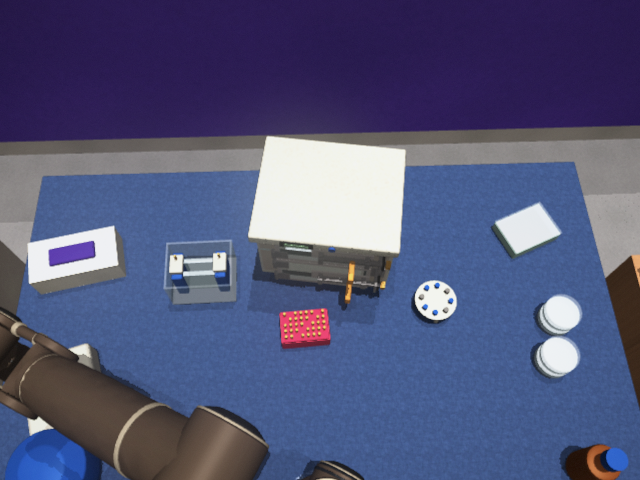

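View pics/top0.png

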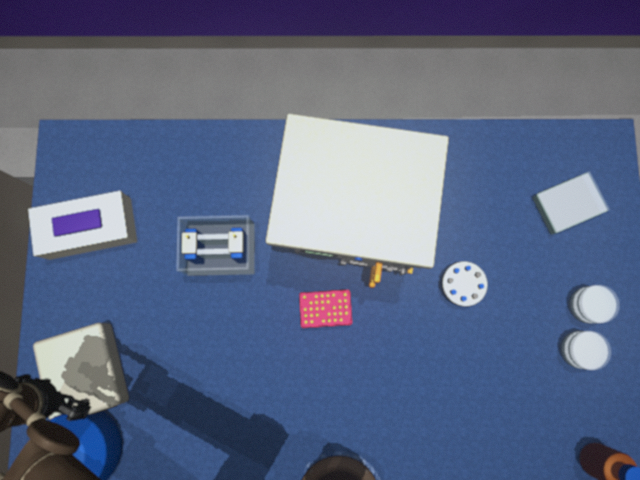

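Scene picture: white cabinet roof (corners about 265,140 / 405,150 / 400,248 / 252,218), amber tab near (350,282), more amber near (386,270), pink rack (305,327), tube stand (436,300), gel tank (200,272). Top picture: roof corners about (288,116)/(448,136)/(434,266)/(268,244), amber tab at (376,273).

```bash
cat > h.py <<'E'
from workcell import bot, imaging
import cv2,numpy as np
from scipy.spatial.transform import Rotation as Ro
np.set_printoptions(precision=4,suppress=True)
def ray(f,u,v):
    d=np.linalg.inv(f["camera_matrix"])@[u,v,1.]
    return -f["R"].T@f["t"], f["R"].T@d/np.linalg.norm(d)
def onz(f,u,v,z):
    c,d=ray(f,u,v); return c+d*(z-c[2])/d[2]
def tri(rs):
    A=sum(np.eye(3)-np.outer(d,d) for c,d in rs); b=sum((np.eye(3)-np.outer(d,d))@c for c,d in rs)
    x=np.linalg.solve(A,b); return x,[np.linalg.norm((np.eye(3)-np.outer(d,d))@(x-c)) for c,d in rs]
def wrist():
    s=bot.get_state(); f=imaging.grab_frame("wrist"); T=np.eye(4); T[:3,:3]=Ro.from_euler('xyz',s["orientation"]).as_matrix(); T[:3,3]=s["eef_pos"]
    W=np.linalg.inv(T@f["T_tool_cam"]); f["R"]=W[:3,:3]; f["t"]=W[:3,3]; return f
def blobs(m,mn=20):
    n,l,s,c=cv2.connectedComponentsWithStats(m.astype(np.uint8)); return [(s[i],c[i]) for i in range(1,n) if s[i][4]>=mn]
E
python3 - <<'E'
from h import *
S=imaging.grab_frame("scene");T=imaging.grab_frame("top")
R={}
for n,f in(("s",S),("t",T)):
    hsv=cv2.cvtColor(f["color"],cv2.COLOR_BGR2HSV); 
    m=((hsv[...,1]<60)&(hsv[...,2]>190)).astype(np.uint8)
    cs,_=cv2.findContours(m,cv2.RETR_EXTERNAL,cv2.CHAIN_APPROX_NONE); c=max(cs,key=cv2.contourArea)
    e=cv2.approxPolyDP(cv2.convexHull(c),6,True)[:,0]; print(n,e.tolist())
    P=[onz(f,u,v,.33) for u,v in e]; print(np.array(P)[:,:2].tolist())
    am=(hsv[...,0]>10)&(hsv[...,0]<24)&(hsv[...,1]>150)&(hsv[...,2]>120)
    for s,c in blobs(am,10):
        if 220<c[1]<310 and 330<c[0]<430: print("amber",s,c,onz(f,*c,.212))
a=cv2.resize(S["color"][220:330,300:450],None,fx=5,fy=5,interpolation=cv2.INTER_CUBIC)
b=cv2.resize(T["color"][235:295,340:430],None,fx=5,fy=5,interpolation=cv2.INTER_CUBIC)
cv2.imwrite("pics/z1.png",cv2.copyMakeBorder(a,0,0,0,0,0)); 
E
```

```text
s [[266, 138], [404, 149], [398, 252], [250, 237]]
[[0.8328881083468274, 0.11159263352519908], [0.7899505908075242, -0.21862062374899072], [0.5189471642696546, -0.17856201092465362], [0.5666484681086899, 0.1467803652659281]]
amber [348 263   7  19  71] [350.8451 270.5493] [ 0.5287 -0.0819  0.212 ]
amber [345 284   7  17  74] [348.1081 292.0405] [ 0.4743 -0.0722  0.212 ]
t [[289, 114], [447, 137], [431, 266], [267, 241]]
[[0.8405858464384733, 0.10455292448232707], [0.790305473976616, -0.2220363578126796], [0.522629789004238, -0.18000319968333522], [0.5731777720673441, 0.14582265368399552]]
amber [370 263  12  24 108] [376.1574 273.7315] [ 0.5198 -0.0817  0.212 ]
```

View pics/z1.png

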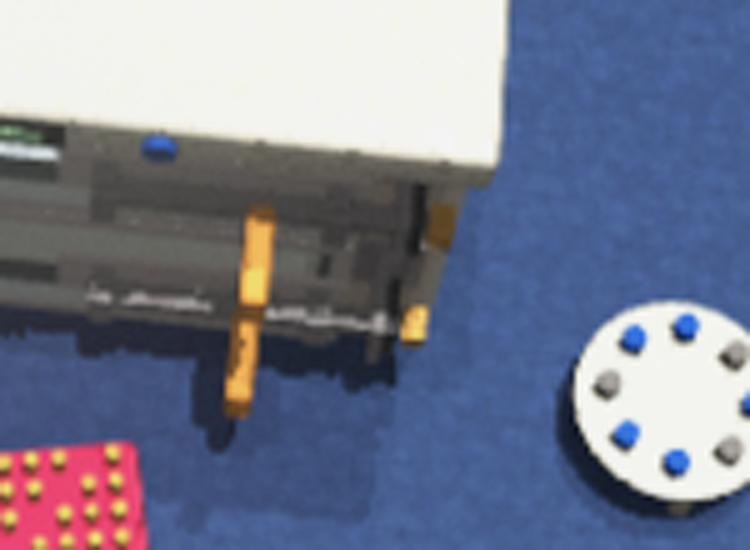

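Crop shows the top tab (about 257,258 in the crop) and the bottom tab below it (240,365). The cabinet yaw comes out near -8.5°, its centre near (0.708, -0.040), and the top tab near (0.522, -0.083). Lift off first.

{"api": "jog_arm", "payload": {"steps": [[-0.05, 0, 0, -8.55, 0.085], [-0.05, 0, 0, -8.55, 0.085], [-0.05, 0, 0, 0, 0.085], [-0.05, 0, 0, 0, 0.085], [0, -0.05, 0.02, 0, 0.085], [0, -0.05, 0.02, 0, 0.085], [0, -0.05, 0.02, 0, 0.085], [0, -0.05, 0.02, 0, 0.085], [0, -0.05, 0.02, 0, 0.085], [0, -0.05, 0.02, 0, 0.085]]}}

```text
time_s: 1.25
eef_pos: [0.3431, 0.2689, 0.4509]
orientation: [-0.866, 1.567, -0.996]
wrist_force: [1.9, 0.5, 0.3]
grip_width: 0.0854
```

{"api": "jog_arm", "payload": {"steps": [[0, -0.05, 0.02, 1, 0.085], [0, -0.05, 0.02, 0, 0.085], [0, -0.05, 0.02, 0, 0.085], [0, -0.05, 0.02, 0, 0.085], [0, -0.05, 0.02, 0, 0.085], [0, -0.05, 0.02, 0, 0.085], [-0.03, -0.015, 0, 0, 0.085], [-0.04, 0, 0, 0, 0.085], [-0.04, 0, 0, 0, 0.085], [-0.04, 0, 0, 0, 0.085]]}}

```text
time_s: 2.25
eef_pos: [0.4049, -0.0456, 0.599]
orientation: [-2.823, 1.563, -2.982]
wrist_force: [0.2, -0.3, 0.1]
grip_width: 0.0848
```

```bash
python3 -c "
from h import *
s=bot.get_state();print(s['qpos'],s['eef_pos']);print(Ro.from_euler('xyz',s['orientation']).as_matrix())"
```

```text
[-0.2169 -0.224   1.4998 -0.0029  1.8728 -1.6293] [ 0.4049 -0.0456  0.599 ]
[[-0.0075  0.1586  0.9873]
 [-0.0012  0.9873 -0.1586]
 [-1.     -0.0024 -0.0072]]
```

{"api": "jog_arm", "payload": {"steps": [[-0.05, 0.03, 0, -0.6, 0.085], [-0.05, 0, 0, 0, 0.085], [-0.05, 0, 0, 0, 0.085], [-0.05, 0, 0, 0, 0.085], [-0.05, 0, 0, 0, 0.085], [-0.05, 0, 0, 0, 0.085]]}}

```text
time_s: 2.85
eef_pos: [0.4078, -0.019, 0.8867]
orientation: [-2.641, 1.566, -2.791]
wrist_force: [2.0, -0.1, 1.4]
grip_width: 0.0853
```

```bash
python3 -c "
from h import *
s=bot.get_state();print(s['qpos'],s['eef_pos']);print(Ro.from_euler('xyz',s['orientation']).as_matrix())"
```

```text
[-0.1516  0.1251  0.5236 -0.004   2.4973 -1.5756] [ 0.4078 -0.019   0.8867]
[[-0.0047  0.1494  0.9888]
 [-0.0017  0.9888 -0.1495]
 [-1.     -0.0024 -0.0044]]
```

{"api": "jog_arm", "payload": {"steps": [[-0.05, 0, 0, 0, 0.085], [-0.05, 0, 0, 0, 0.085]]}}

```text
time_s: 3.05
eef_pos: [0.4299, -0.02, 0.9358]
orientation: [-0.056, 1.481, -0.206]
wrist_force: [1.5, -1.9, 2.0]
grip_width: 0.085
```

```bash
python3 -c "
from h import *
s=bot.get_state();print(s['qpos'],s['eef_pos']);print(Ro.from_euler('xyz',s['orientation']).as_matrix())"
```

```text
[-0.1437  0.3319  0.0797 -0.0117  2.6401 -1.5747] [ 0.4299 -0.02    0.9358]
[[ 0.0881  0.1499  0.9848]
 [-0.0184  0.9887 -0.1489]
 [-0.9959 -0.005   0.0898]]
```

{"api": "jog_arm", "payload": {"steps": [[-0.04, 0, -0.03, 0, 0.085], [-0.04, 0, -0.03, 0, 0.085]]}}

```text
time_s: 3.25
eef_pos: [0.4026, -0.0131, 0.958]
orientation: [-0.052, 1.418, -0.202]
wrist_force: [0.3, 0.1, 0.5]
grip_width: 0.0849
```

```bash
python3 -c "
from h import *
s=bot.get_state();print(s['qpos'],s['eef_pos']);print(Ro.from_euler('xyz',s['orientation']).as_matrix())"
```

```text
[-0.1327  0.2965  0.0514 -0.022   2.6411 -1.5729] [ 0.4026 -0.0131  0.958 ]
[[ 0.1491  0.1507  0.9773]
 [-0.0306  0.9885 -0.1478]
 [-0.9884 -0.0078  0.152 ]]
```

{"api": "jog_arm", "payload": {"steps": [[0.01, 0, 0.05, 0, 0.085], [0.015, 0, 0.05, 0, 0.085], [0.02, 0, 0.05, 0, 0.085], [0.025, 0, 0.05, 0, 0.085]]}}

```text
time_s: 3.65
eef_pos: [0.5008, -0.0356, 0.8987]
orientation: [0.004, 1.5, -0.144]
wrist_force: [0.1, 0.2, 0.7]
grip_width: 0.0847
```

```bash
cat > st.py <<'E'
from h import *
s=bot.get_state();print(s['qpos'],s['eef_pos'],'t',s['time_s'],'F',s['wrist_force'],'w',s['grip_width']);print(Ro.from_euler('xyz',s['orientation']).as_matrix())
E
python3 st.py
```

```text
[-0.1584  0.4323  0.0507  0.0019  2.588  -1.5789] [ 0.5008 -0.0356  0.8987] t 3.65 F [0.1149 0.1667 0.7292] w 0.08465729823201527
[[ 0.0698  0.1481  0.9865]
 [-0.0102  0.989  -0.1477]
 [-0.9975  0.0003  0.0705]]
```

{"api": "jog_arm", "payload": {"steps": [[-0.04, 0, -0.05, 0, 0.085], [-0.04, 0, -0.05, 0, 0.085], [-0.04, 0, -0.05, 0, 0.085], [-0.04, 0, -0.05, 0, 0.085], [-0.04, 0, -0.05, 0, 0.085], [-0.04, 0, -0.05, 0, 0.085]]}}

```text
time_s: 4.25
eef_pos: [0.3398, -0.0028, 0.9933]
orientation: [-0.033, 1.323, -0.185]
wrist_force: [0.2, -0.8, 1.0]
grip_width: 0.0852
```

```bash
python3 st.py
```

```text
[-0.123   0.2016  0.0506 -0.0318  2.6415 -1.5715] [ 0.3398 -0.0028  0.9933] t 4.25 F [ 0.2156 -0.7685  0.987 ] w 0.08522943373112317
[[ 0.2414  0.1524  0.9584]
 [-0.0452  0.9883 -0.1458]
 [-0.9694 -0.0081  0.2455]]
```

{"api": "jog_arm", "payload": {"steps": [[-0.04, 0, -0.05, 0, 0.085], [-0.04, 0, -0.05, 0, 0.085], [-0.04, 0, -0.05, 0, 0.085], [-0.04, 0, -0.05, 0, 0.085], [-0.04, 0, -0.05, 0, 0.085], [-0.04, 0, -0.05, 0, 0.085], [-0.04, 0, -0.05, 0, 0.085]]}}

```text
time_s: 4.95
eef_pos: [0.153, 0.0479, 1.0495]
orientation: [-0.028, 1.103, -0.191]
wrist_force: [-0.2, 0.3, 0.3]
grip_width: 0.085
```

```bash
python3 st.py
```

```text
[ 0.714  -0.0005  0.0506 -0.8327  2.6418 -1.5169] [0.153  0.0479 1.0495] t 4.95 F [-0.1803  0.2764  0.2872] w 0.08498871394193673
[[ 0.4423  0.1653  0.8815]
 [-0.0857  0.9862 -0.142 ]
 [-0.8927 -0.0128  0.4504]]
```

{"api": "jog_arm", "payload": {"steps": [[-0.04, 0, -0.03, 0, 0.085]]}}

```text
time_s: 5.05
eef_pos: [0.1393, 0.0493, 1.0509]
orientation: [-0.017, 1.095, -0.179]
wrist_force: [-0.3, 0.8, -0.0]
grip_width: 0.0849
```

```bash
python3 st.py
```

```text
[ 0.9099 -0.0031  0.0506 -1.0115  2.6418 -1.4998] [0.1393 0.0493 1.0509] t 5.05 F [-0.3254  0.7736 -0.0286] w 0.08486178560454256
[[ 0.4511  0.1635  0.8774]
 [-0.0817  0.9865 -0.1418]
 [-0.8887 -0.0077  0.4583]]
```

{"api": "jog_arm", "payload": {"steps": [[0.02, -0.006, 0.03, 0, 0.085], [0.02, -0.006, 0.03, 0, 0.085], [0.03, -0.006, 0.03, 0, 0.085], [0.048, -0.006, 0.01, 0, 0.085], [0.048, -0.006, 0, 0, 0.085], [0.048, -0.006, 0, 0, 0.085], [0.048, -0.006, 0, 0, 0.085], [0.048, -0.006, 0, 0, 0.085], [0.048, -0.006, 0, 0, 0.085], [0.048, -0.006, 0, 0, 0.085]]}}

```text
time_s: 6.05
eef_pos: [0.3123, -0.0176, 0.797]
orientation: [-0.044, 0.998, -0.133]
wrist_force: [0.6, -0.4, -0.3]
grip_width: 0.085
```

```bash
python3 st.py
```

```text
[-0.2672 -0.5824  1.3963  0.0737  1.758  -1.7132] [ 0.3123 -0.0176  0.797 ] t 6.05 F [ 0.6165 -0.4119 -0.3054] w 0.08497608303227772
[[ 0.5375  0.0966  0.8377]
 [-0.0721  0.995  -0.0685]
 [-0.8402 -0.0236  0.5418]]
```

{"api": "jog_arm", "payload": {"steps": [[0.02, -0.003, -0.006, 3, 0.085], [0.042, -0.003, -0.014, 0, 0.085], [0.042, -0.003, -0.014, 0, 0.085], [0.042, -0.003, -0.014, 0, 0.085], [0.042, -0.003, -0.014, 0, 0.085], [0.042, -0.003, -0.014, 0, 0.085], [0.042, -0.003, -0.014, 0, 0.085], [0.042, -0.003, -0.014, 0, 0.085], [0.042, -0.003, -0.014, 0, 0.085], [0.02, 0, -0.007, 0, 0.085]]}}

```text
time_s: 7.05
eef_pos: [0.4031, -0.0573, 0.4364]
orientation: [-0.015, 0.914, -0.157]
wrist_force: [-0.0, 0.6, -0.9]
grip_width: 0.0849
```

```bash
python3 st.py; python3 - <<'E'
from h import *
f=wrist(); cv2.imwrite("pics/w1.png",f["color"]); np.savez("w1.npz",**{k:f[k] for k in("camera_matrix","R","t","color")})
E
```

```text
[-0.325  -0.6991  2.2131  0.1228  0.9811 -1.7875] [ 0.4031 -0.0573  0.4364] t 7.05 F [-0.0163  0.5684 -0.9467] w 0.08486995419674187
[[ 0.603   0.1451  0.7844]
 [-0.0958  0.9894 -0.1094]
 [-0.7919 -0.0092  0.6105]]
```

View pics/w1.png

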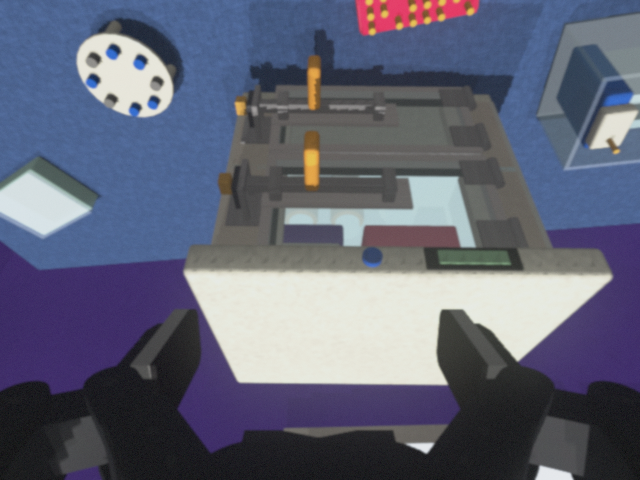

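Wrist view: top tab at (312,160), with its bright top face in rows 150–187 and darker outer face in rows 131–150. The bottom tab is at (314,85), the keeper at (240,185) and the eave edge along row ~265. Next I triangulate the tab and the edges of the head.

```bash
python3 - <<'E'
from h import *
W=dict(np.load("w1.npz"));S=imaging.grab_frame("scene");T=imaging.grab_frame("top")
def prof(n,f,u0,u1,v0,v1):
    hsv=cv2.cvtColor(f["color"],cv2.COLOR_BGR2HSV).astype(int)
    for v in range(v0,v1):
        am=[u for u in range(u0,u1) if 8<hsv[v,u,0]<26 and hsv[v,u,1]>110 and hsv[v,u,2]>60]
        if am: print(n,v,am[0],am[-1],int(np.median([hsv[v,u,2] for u in am])))
prof("w",W,290,335,125,192)
prof("s",S,340,362,258,304)
prof("t",T,364,388,258,292)
# head lower-front edge in wrist, left/right ends
E
```

```text
w 131 309 314 110
w 132 307 316 114
w 133 306 317 115
w 134 305 317 118
w 135 305 318 117
w 136 305 318 119
w 137 305 318 119
w 138 305 318 119
w 139 305 318 120
w 140 305 318 121
w 141 305 318 120
w 142 305 318 120
w 143 305 318 119
w 144 304 318 122
w 145 304 318 125
w 146 304 318 128
w 147 304 318 132
w 148 304 318 148
w 149 304 318 177
w 150 304 318 204
w 151 304 318 222
w 152 304 318 226
w 153 303 318 225
w 154 304 319 227
w 155 304 319 228
w 156 304 319 228
w 157 304 319 228
w 158 304 319 228
w 159 304 319 228
w 160 304 319 228
w 161 304 318 228
w 162 304 319 228
w 163 304 318 228
w 164 304 318 227
w 165 304 318 225
w 166 304 318 221
w 167 304 319 221
w 168 304 319 221
w 169 304 319 221
w 170 304 319 221
w 171 304 319 220
w 172 304 319 221
w 173 304 319 220
w 174 304 318 221
w 175 305 318 222
w 176 304 318 219
w 177 304 318 221
w 178 304 318 220
w 179 304 318 220
w 180 304 318 220
w 181 304 319 218
w 182 304 318 217
w 183 304 318 213
w 184 305 318 192
w 185 305 318 148
w 186 305 318 113
w 187 306 317 106
w 188 306 317 104
w 189 307 316 102
w 190 310 315 96
s 261 350 353 95
s 262 350 354 108
s 263 349 354 116
s 264 349 354 175
s 265 349 354 229
s 266 349 354 235
s 267 349 354 234
s 268 349 354 234
s 269 349 354 234
s 270 348 354 233
s 271 348 354 231
s 272 348 353 232
s 273 348 353 229
s 274 348 353 238
s 275 348 353 239
s 276 348 353 239
s 277 348 353 240
s 278 348 353 240
s 279 348 353 237
s 280 348 353 208
s 281 347 352 110
s 282 347 352 103
s 283 348 352 84
t 262 377 379 148
t 263 376 381 176
t 264 376 381 214
t 265 376 381 225
t 266 374 381 214
t 267 372 381 195
t 268 372 381 185
t 269 372 381 184
t 270 372 381 190
t 271 372 380 206
t 272 371 380 194
t 273 371 380 196
t 274 371 380 193
t 275 371 380 173
t 276 371 380 173
t 277 371 379 163
t 278 371 379 188
t 279 370 379 174
t 280 370 379 193
t 281 370 379 179
t 282 370 377 156
t 283 369 374 201
t 284 369 374 216
t 285 369 374 208
t 286 370 373 189
```

```bash
python3 - <<'E'
from h import *
W=dict(np.load("w1.npz"));S=imaging.grab_frame("scene");T=imaging.grab_frame("top")
p,e=tri([ray(W,311.3,148.8),ray(S,350.3,280.5)]); print("outer top edge W+S",p,e)
p2,e2=tri([ray(W,311.3,185),ray(S,351.5,263.8)]); print("inner top (rod/guide) W+S",p2,e2)
c=-W["R"].T@W["t"]; print("cam",c,"width",15*np.linalg.norm(p-c)/404)
# expected from cabinet estimate
for yaw,C in((-8.5,(.708,-.040)),):
    R=Ro.from_euler('z',yaw,degrees=True).as_matrix()
    for n,q in(("outer top",(-.202,-.07,.227)),("tabc",(-.178,-.07,.212)),("eave",(-.168,0,.30)),("eaveL",(-.168,.17,.30)),("eaveR",(-.168,-.17,.30))):
        X=R@q+[*C,0]; 
        x=W["camera_matrix"]@(W["R"]@X+W["t"]); print(n,X,"wrist px",x[:2]/x[2])
E
```

```text
outer top edge W+S [ 0.4962 -0.0783  0.2289] [np.float64(0.0005463848647578471), np.float64(0.0005463848647578566)]
inner top (rod/guide) W+S [ 0.5378 -0.0842  0.2305] [np.float64(0.0012226081486538813), np.float64(0.0012226081486539208)]
cam [ 0.2697 -0.0372  0.4954] width 0.013072193008341847
outer top [ 0.4979 -0.0794  0.227 ] wrist px [311.0638 148.9191]
tabc [ 0.5216 -0.0829  0.212 ] wrist px [311.6669 158.2   ]
eave [ 0.5418 -0.0152  0.3   ] wrist px [395.4229 242.1871]
eaveL [0.567 0.153 0.3  ] wrist px [604.1661 244.4259]
eaveR [ 0.5167 -0.1833  0.3   ] wrist px [187.2386 239.9542]
```

{"api": "jog_arm", "payload": {"steps": [[0.025, -0.001, -0.008, 0, 0.05], [0.025, -0.001, -0.008, 0, 0.05], [0.025, -0.001, -0.008, 0, 0.05], [0.025, -0.001, -0.008, 0, 0.05], [0.025, -0.001, -0.008, 0, 0.05], [0.025, 0, -0.006, 0, 0.05], [0, 0, 0, 0, 0.05]]}}

```text
time_s: 8.0
eef_pos: [0.4737, -0.0764, 0.3256]
orientation: [-0.028, 0.856, -0.167]
wrist_force: [-0.1, 0.2, 0.8]
grip_width: 0.0501
```

```bash
cat > go.py <<'E'
import sys
from h import *
exec(open('st.py').read())
R=Ro.from_euler('xyz',s['orientation']).as_matrix()
G=np.array([float(v) for v in sys.argv[1:4]]) # grasp point target
print("tool shift to TCP target", R.T@(G-s['eef_pos'])+[.005,0,0])
E
python3 go.py .5145 -.081 .214
```

```text
[-0.3105 -0.4608  2.3333  0.1761  0.5664 -1.857 ] [ 0.4737 -0.0764  0.3256] t 8.0 F [-0.0751  0.1532  0.7814] w 0.05010896233319387
[[ 0.6465  0.1448  0.7491]
 [-0.1087  0.9893 -0.0974]
 [-0.7552 -0.0185  0.6553]]
tool shift to TCP target [ 0.1162  0.0034 -0.0421]
```

{"api": "jog_arm", "payload": {"steps": [[0.012, 0.001, -0.011, 0, 0.05], [0.012, 0.001, -0.011, 0, 0.05], [0.012, 0.001, -0.011, 0, 0.05], [0.012, 0.001, -0.009, 0, 0.05], [0.012, 0, 0, 0, 0.05], [0, 0, 0, 0, 0.05]]}}

```text
time_s: 8.6
eef_pos: [0.4938, -0.0781, 0.2766]
orientation: [-0.034, 0.819, -0.17]
wrist_force: [0.7, -0.3, -1.3]
grip_width: 0.0498
```

```bash
python3 go.py .5145 -.081 .214;python3 - <<'E'
from h import *
f=wrist(); cv2.imwrite("pics/w2.png",f["color"]); np.savez("w2.npz",**{k:f[k] for k in("camera_matrix","R","t","color")})
E
```

```text
[-0.2967 -0.3484  2.3852  0.2432  0.3665 -1.9252] [ 0.4938 -0.0781  0.2766] t 8.6 F [ 0.653  -0.2926 -1.3116] w 0.04977715253655787
[[ 0.6734  0.1446  0.725 ]
 [-0.1156  0.9892 -0.0899]
 [-0.7301 -0.0233  0.6829]]
tool shift to TCP target [ 0.065   0.0016 -0.0275]
```

View pics/w2.png

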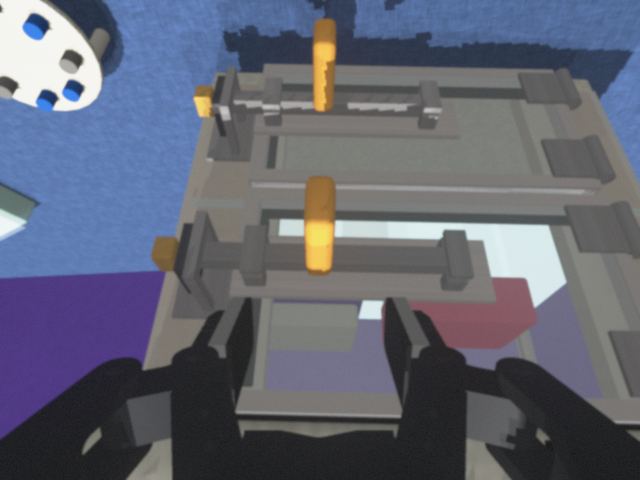

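The tab is centred at (320,225), between the fingers, and the bolt rod, staples and keeper are clear. The tilt has drifted to 43° and joint 5 is getting small. I'll back up to see whether retreating takes tilt off.

{"api": "jog_arm", "payload": {"steps": [[-0.05, 0, 0.02, 0, 0.05], [-0.05, 0, 0.02, 0, 0.05], [-0.05, 0, 0.02, 0, 0.05]]}}

```text
time_s: 8.95
eef_pos: [0.4371, -0.0664, 0.4152]
orientation: [-0.032, 0.835, -0.169]
wrist_force: [1.9, 0.9, 0.5]
grip_width: 0.05
```

```bash
python3 go.py .5145 -.081 .214
```

```text
[-0.3185 -0.6452  2.2593  0.1395  0.8024 -1.8111] [ 0.4371 -0.0664  0.4152] t 8.95 F [1.9091 0.9037 0.5186] w 0.049973339458489134
[[ 0.6615  0.1448  0.7359]
 [-0.1128  0.9892 -0.0932]
 [-0.7415 -0.0213  0.6707]]
tool shift to TCP target [ 0.207   0.001  -0.0767]
```

{"api": "jog_arm", "payload": {"steps": [[-0.037, 0, 0.033, 0, 0.05], [-0.037, 0, 0.033, 0, 0.05], [-0.037, 0, 0.033, 0, 0.05], [-0.037, 0, 0.033, 0, 0.05], [-0.037, 0, 0.033, 0, 0.05], [-0.037, 0, 0.033, 0, 0.05], [-0.037, 0, 0.033, 0, 0.05], [-0.037, 0, 0.033, 0, 0.05], [-0.037, 0, 0.033, 0, 0.05]]}}

```text
time_s: 9.85
eef_pos: [0.4089, -0.0503, 0.8654]
orientation: [-0.043, 0.786, -0.182]
wrist_force: [1.1, -0.3, 0.4]
grip_width: 0.0497
```

```bash
python3 st.py
```

```text
[-0.2786 -0.4625  1.2781  0.0681  1.5432 -1.6835] [ 0.4089 -0.0503  0.8654] t 9.85 F [ 1.056  -0.3352  0.3854] w 0.04971351463978484
[[ 0.6952  0.1515  0.7027]
 [-0.1281  0.988  -0.0862]
 [-0.7073 -0.0301  0.7063]]
```

{"api": "jog_arm", "payload": {"steps": [[0, 0, 0, 0, 0.05], [0, 0, 0, 0, 0.05], [0, 0, 0, 0, 0.05]]}}

```text
time_s: 10.15
eef_pos: [0.4013, -0.0483, 0.8811]
orientation: [-0.046, 0.76, -0.186]
wrist_force: [-0.3, -0.6, -0.7]
grip_width: 0.0497
```

{"api": "jog_arm", "payload": {"steps": [[0.03, 0, 0.035, 0, 0.05], [0.03, 0, 0.035, 0, 0.05], [0.03, 0, 0.035, 0, 0.05], [0.03, 0, 0.035, 0, 0.05], [0.03, 0, 0.035, 0, 0.05]]}}

```text
time_s: 10.65
eef_pos: [0.6213, -0.0812, 0.9123]
orientation: [-0.048, 0.748, -0.189]
wrist_force: [-0.4, -0.3, 0.7]
grip_width: 0.0493
```

```bash
python3 st.py
```

```text
[-0.2052 -0.0316  0.8756  0.0118  1.4749 -1.6308] [ 0.6213 -0.0812  0.9123] t 10.65 F [-0.4103 -0.342   0.6593] w 0.049289349978368154
[[ 0.72    0.1557  0.6763]
 [-0.1378  0.9872 -0.0806]
 [-0.6801 -0.0352  0.7322]]
```

{"api": "jog_arm", "payload": {"steps": [[0.03, 0, 0.04, 0, 0.05], [0.03, 0, 0.04, 0, 0.05], [0.03, 0, 0.04, 0, 0.05], [0.03, 0, 0.04, 0, 0.05], [0.03, 0, 0.04, 0, 0.05]]}}

```text
time_s: 11.15
eef_pos: [0.827, -0.1135, 0.9163]
orientation: [-0.047, 0.73, -0.188]
wrist_force: [-7.5, 1.8, 4.6]
grip_width: 0.05
```

```bash
python3 st.py
```

```text
[-0.1887  0.5845  0.0503  0.0003  1.6658 -1.6179] [ 0.827  -0.1135  0.9163] t 11.15 F [-7.5235  1.7904  4.5624] w 0.049982832705149215
[[ 0.7321  0.1563  0.663 ]
 [-0.1395  0.9871 -0.0787]
 [-0.6668 -0.0349  0.7445]]
```

{"api": "jog_arm", "payload": {"steps": [[-0.004, 0, -0.05, 0, 0.05], [-0.004, 0, -0.05, 0, 0.05], [-0.004, 0, -0.05, 0, 0.05], [-0.004, 0, -0.05, 0, 0.05], [-0.004, 0, -0.05, 0, 0.05], [-0.004, 0, -0.05, 0, 0.05], [-0.004, 0, -0.05, 0, 0.05], [-0.004, 0, -0.05, 0, 0.05], [-0.004, 0, -0.05, 0, 0.05], [-0.004, 0, -0.05, 0, 0.05]]}}

```text
time_s: 12.15
eef_pos: [0.5309, -0.078, 0.595]
orientation: [-0.046, 0.811, -0.191]
wrist_force: [-0.3, -0.1, 0.6]
grip_width: 0.0501
```

```bash
python3 st.py
```

```text
[-0.2504 -0.4261  1.8105  0.0488  0.9985 -1.6869] [ 0.5309 -0.078   0.595 ] t 12.15 F [-0.2661 -0.1144  0.6473] w 0.0501007290486926
[[ 0.6765  0.1564  0.7197]
 [-0.1307  0.9872 -0.0918]
 [-0.7248 -0.032   0.6882]]
```

{"api": "jog_arm", "payload": {"steps": [[-0.03, -0.005, -0.04, 0, 0.05], [-0.03, -0.005, -0.04, 0, 0.05], [-0.03, -0.005, -0.04, 0, 0.05], [-0.03, -0.005, -0.04, 0, 0.05], [-0.03, -0.005, -0.04, 0, 0.05], [-0.03, -0.005, -0.04, 0, 0.05], [-0.03, -0.005, -0.04, 0, 0.05]]}}

```text
time_s: 12.85
eef_pos: [0.313, -0.0992, 0.5824]
orientation: [-0.005, 0.97, -0.137]
wrist_force: [-0.8, -0.8, 0.6]
grip_width: 0.0502
```

```bash
python3 st.py
```

```text
[-0.7589 -0.7864  1.9445  0.3371  1.4802 -2.1411] [ 0.313  -0.0992  0.5824] t 12.85 F [-0.7687 -0.7822  0.5858] w 0.05020786973571942
[[ 0.5603  0.1327  0.8176]
 [-0.0774  0.9912 -0.1078]
 [-0.8247 -0.0029  0.5656]]
```

{"api": "jog_arm", "payload": {"steps": [[-0.02, 0.02, -0.045, 0, 0.05], [-0.02, 0.02, -0.045, 0, 0.05], [-0.02, 0.02, -0.045, 0, 0.05]]}}

```text
time_s: 13.15
eef_pos: [0.2789, -0.0781, 0.5994]
orientation: [0.055, 1.071, -0.089]
wrist_force: [0.1, 0.3, -0.5]
grip_width: 0.0503
```

```bash
python3 st.py
```

```text
[-0.7479 -0.7864  1.8768  0.2983  1.6408 -2.0911] [ 0.2789 -0.0781  0.5994] t 13.15 F [ 0.0693  0.3099 -0.4913] w 0.05031670457585626
[[ 0.477   0.137   0.8682]
 [-0.0425  0.9902 -0.1329]
 [-0.8779  0.0264  0.4781]]
```

```bash
python3 go.py .475 -.075 .28 | tail -1
```

```text
tool shift to TCP target [0.3788 0.0215 0.0171]
```

{"api": "jog_arm", "payload": {"steps": [[0.03, 0.003, 0.001, 0, 0.05], [0.043, 0.003, 0.002, 0, 0.05], [0.043, 0.003, 0.002, 0, 0.05], [0.043, 0.002, 0.002, 0, 0.05], [0.043, 0.002, 0.002, 0, 0.05], [0.043, 0.002, 0.002, 0, 0.05], [0.04, 0.002, 0.002, 0, 0.05], [0, 0, 0, 0, 0.05]]}}

```text
time_s: 13.95
eef_pos: [0.4243, -0.074, 0.3389]
orientation: [0.045, 1.078, -0.103]
wrist_force: [-1.5, -0.1, -1.4]
grip_width: 0.0505
```

```bash
python3 go.py .5145 -.081 .214
```

```text
[-0.3588 -0.4882  2.2459  0.1517  0.9108 -1.8458] [ 0.4243 -0.074   0.3389] t 13.95 F [-1.4527 -0.0631 -1.4418] w 0.050490142742991954
[[ 0.4701  0.1422  0.8711]
 [-0.0488  0.9896 -0.1353]
 [-0.8812  0.0211  0.4722]]
tool shift to TCP target [0.1578 0.0033 0.0205]
```

{"api": "jog_arm", "payload": {"steps": [[0.03, 0.001, 0.004, 0, 0.05], [0.03, 0.001, 0.004, 0, 0.05], [0.03, 0.001, 0.004, 0, 0.05], [0.01, 0, 0.001, 0, 0.05], [0, 0, 0, 0, 0.05]]}}

```text
time_s: 14.45
eef_pos: [0.4817, -0.0775, 0.2565]
orientation: [0.042, 1.077, -0.106]
wrist_force: [-0.3, 0.4, 0.2]
grip_width: 0.0501
```

```bash
python3 go.py .5145 -.081 .214; python3 - <<'E'
from h import *
f=wrist(); cv2.imwrite("pics/w3.png",f["color"])
E
```

```text
[-0.3087 -0.2493  2.261   0.1586  0.6507 -1.8343] [ 0.4817 -0.0775  0.2565] t 14.45 F [-0.3193  0.447   0.1618] w 0.05011584244914254
[[ 0.4714  0.1425  0.8703]
 [-0.0499  0.9896 -0.1349]
 [-0.8805  0.0201  0.4736]]
tool shift to TCP target [0.0581 0.0004 0.0089]
```

View pics/w3.png

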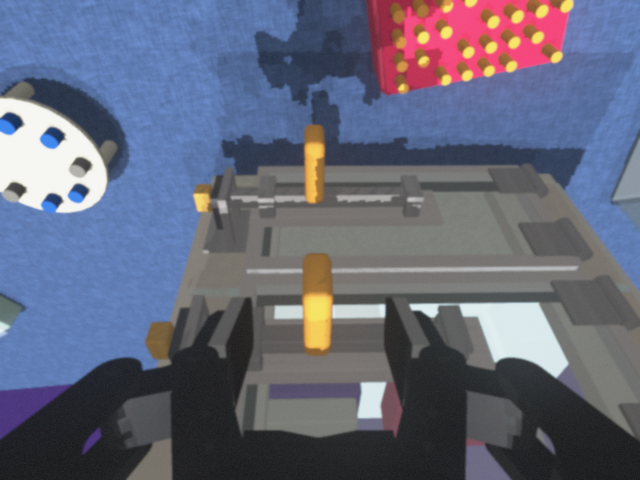

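Tab centred at column 318 between the fingers, staples well behind it. Advance and stop with the pads round the tab.

{"api": "jog_arm", "payload": {"steps": [[0.018, 0, 0.003, 0, 0.04], [0.018, 0, 0.003, 0, 0.04], [0.016, 0, 0.002, 0, 0.04], [0, 0, 0, 0, 0.04]]}}

```text
time_s: 14.9
eef_pos: [0.5161, -0.0832, 0.224]
orientation: [0.037, 1.062, -0.112]
wrist_force: [-0.3, 0.7, -0.8]
grip_width: 0.0401
```

```bash
python3 go.py .5145 -.081 .214
```

```text
[-0.2948 -0.1225  2.2373  0.1755  0.5317 -1.8459] [ 0.5161 -0.0832  0.224 ] t 14.9 F [-0.3474  0.6924 -0.7586] w 0.04007040388134014
[[ 0.4842  0.1435  0.8631]
 [-0.0545  0.9895 -0.1339]
 [-0.8732  0.0178  0.487 ]]
tool shift to TCP target [ 0.0128  0.0018 -0.0066]
```

{"api": "jog_arm", "payload": {"steps": [[0.008, 0.001, -0.005, 0, 0.04], [0.007, 0.001, -0.004, 0, 0.04], [0, 0, 0, 0, 0.04], [0, 0, 0, 0, 0.014], [0, 0, 0, 0, 0.01], [0, 0, 0, 0, 0.01]], "grip_force": 50}}

```text
time_s: 15.5
eef_pos: [0.516, -0.0813, 0.2105]
orientation: [0.033, 1.055, -0.115]
wrist_force: [1.2, 0.4, -1.2]
grip_width: 0.0135
```

```bash
python3 go.py .5145 -.081 .214
```

```text
[-0.2897 -0.1035  2.2548  0.1835  0.4879 -1.8523] [ 0.516  -0.0813  0.2105] t 15.5 F [ 1.2447  0.4491 -1.1735] w 0.013483064827807126
[[ 0.49    0.1435  0.8598]
 [-0.0568  0.9895 -0.1328]
 [-0.8699  0.0163  0.493 ]]
tool shift to TCP target [0.0012 0.0002 0.0004]
```

Gripped (13.5 mm opening). Now press the leaf in slightly and measure the force.

{"api": "jog_arm", "payload": {"steps": [[0.0007, 0, 0.0013, 0, 0.01], [0.0007, 0, 0.0013, 0, 0.01], [0, 0, 0, 0, 0.01]]}}

```text
time_s: 15.8
eef_pos: [0.5176, -0.0819, 0.2104]
orientation: [0.028, 1.058, -0.117]
wrist_force: [-5.0, 1.0, 3.2]
grip_width: 0.0132
```

```bash
cat > m.py <<'E'
from h import *
s=bot.get_state();n=np.array([.989,-.148,0]);d=np.array([.148,.989,0]);p=s['eef_pos'];F=s['wrist_force']
R=Ro.from_euler('xyz',s['orientation']).as_matrix()
print("t",s['time_s'],"in mm",round((p@n-.52236)*1e3,2),"draw mm",round((p@d+.0040)*1e3,2),"z",p[2].round(4),"Fin",round(F@n,1),"Fd",round(F@d,1),"Fz",F[2].round(1),"w",s['grip_width'].round(4),"q",s['qpos'],"\nin dir tool",R.T@n,"draw dir tool",R.T@d,"tilt",np.degrees(np.arccos(-R[2,0])).round(1))
E
python3 m.py
```

```text
Traceback (most recent call last):
  File "m.py", line 4, in <module>
    print("t",s['time_s'],"in mm",round((p@n-.52236)*1e3,2),"draw mm",round((p@d+.0040)*1e3,2),"z",p[2].round(4),"Fin",round(F@n,1),"Fd",round(F@d,1),"Fz",F[2].round(1),"w",s['grip_width'].round(4),"q",s['qpos'],"\nin dir tool",R.T@n,"draw dir tool",R.T@d,"tilt",np.degrees(np.arccos(-R[2,0])).round(1))
                                                                                                                                                                             ^^^^^^^^^^^^^^^^^^^^^
AttributeError: 'float' object has no attribute 'round'
```

{"api": "jog_arm", "payload": {"steps": [[0.0007, 0, 0.0013, 0, 0.01], [0.0003, 0.0015, 0.0006, 0, 0.01], [0.0002, 0.0015, 0.0004, 0, 0.01], [0.0002, 0.0015, 0.0004, 0, 0.01]]}}

```text
time_s: 16.2
eef_pos: [0.5191, -0.0787, 0.2105]
orientation: [0.018, 1.063, -0.121]
wrist_force: [-4.7, -2.5, 1.1]
grip_width: 0.0136
```

```bash
sed -i "s/s\['grip_width'\].round(4)/s['grip_width']/" m.py; python3 m.py
```

```text
t 16.2 in mm 2.72 draw mm 3.02 z 0.2105 Fin -4.2 Fd -3.2 Fz 1.1 w 0.013552639329813257 q [-0.2773 -0.0948  2.2442  0.1599  0.495  -1.8306] 
in dir tool [ 0.486  -0.0118  0.8739] draw dir tool [0.0134 0.9999 0.0061] tilt 29.1
```

{"api": "jog_arm", "payload": {"steps": [[0.0002, 0.001, 0.0005, 0, 0.01], [0.0002, 0.001, 0.0005, 0, 0.01], [0.0002, 0.001, 0.0005, 0, 0.01]]}}

```text
time_s: 16.5
eef_pos: [0.5195, -0.0765, 0.2105]
orientation: [0.013, 1.067, -0.124]
wrist_force: [-6.7, -1.6, 3.7]
grip_width: 0.0132
```

```bash
python3 m.py
```

```text
t 16.5 in mm 2.75 draw mm 5.25 z 0.2105 Fin -6.4 Fd -2.6 Fz 3.7 w 0.013247628165646107 q [-0.27   -0.0934  2.2418  0.1478  0.4983 -1.816 ] 
in dir tool [ 0.4828 -0.0134  0.8756] draw dir tool [0.012  0.9999 0.0086] tilt 28.9
```

{"api": "jog_arm", "payload": {"steps": [[0.0003, 0.001, 0.0006, 0, 0.01], [0.0003, 0.001, 0.0006, 0, 0.01]]}}

```text
time_s: 16.7
eef_pos: [0.5198, -0.0748, 0.2105]
orientation: [0.012, 1.07, -0.124]
wrist_force: [-7.6, -0.2, 5.5]
grip_width: 0.0132
```

```bash
python3 m.py
```

```text
t 16.7 in mm 2.82 draw mm 6.99 z 0.2105 Fin -7.5 Fd -1.3 Fz 5.5 w 0.013230049210544624 q [-0.2649 -0.0923  2.2398  0.1405  0.5012 -1.8058] 
in dir tool [ 0.4804 -0.0138  0.877 ] draw dir tool [0.0116 0.9999 0.0094] tilt 28.7
```

The bolt slides freely (about 1.5 N) at roughly 3 mm press. I'll keep drawing and hold this press.

{"api": "jog_arm", "payload": {"steps": [[0.0003, 0.002, 0.0006, 0, 0.01], [0.0003, 0.0025, 0.0006, 0, 0.01], [0.0003, 0.0025, 0.0006, 0, 0.01]]}}

```text
time_s: 17.0
eef_pos: [0.5207, -0.0683, 0.2105]
orientation: [0.01, 1.074, -0.126]
wrist_force: [-8.5, -0.4, 4.1]
grip_width: 0.013
```

```bash
python3 m.py
```

```text
t 17.0 in mm 2.76 draw mm 13.56 z 0.2105 Fin -8.4 Fd -1.6 Fz 4.1 w 0.012984724241711291 q [-0.2467 -0.0908  2.2368  0.1192  0.5049 -1.7717] 
in dir tool [ 0.4764 -0.0141  0.8791] draw dir tool [0.0109 0.9999 0.0101] tilt 28.5
```

{"api": "jog_arm", "payload": {"steps": [[0.0002, 0.003, 0.0005, 0, 0.01], [0.0002, 0.003, 0.0005, 0, 0.01], [0.0002, 0.003, 0.0005, 0, 0.01]]}}

```text
time_s: 17.3
eef_pos: [0.5217, -0.0598, 0.2105]
orientation: [0.008, 1.078, -0.128]
wrist_force: [-7.0, -0.1, 4.1]
grip_width: 0.0134
```

```bash
python3 m.py
```

```text
t 17.3 in mm 2.43 draw mm 22.11 z 0.2105 Fin -6.9 Fd -1.2 Fz 4.1 w 0.013375446102166235 q [-0.2232 -0.0895  2.2343  0.093   0.508  -1.7281] 
in dir tool [ 0.4728 -0.0136  0.8811] draw dir tool [0.0099 0.9999 0.0102] tilt 28.2
```

{"api": "jog_arm", "payload": {"steps": [[0.0004, 0.003, 0.0007, 0, 0.01], [0.0003, 0.003, 0.0007, 0, 0.01], [0.0003, 0.003, 0.0006, 0, 0.01], [0.0003, 0.003, 0.0006, 0, 0.01]]}}

```text
time_s: 17.7
eef_pos: [0.5233, -0.048, 0.2105]
orientation: [0.008, 1.085, -0.129]
wrist_force: [-8.0, -0.9, 6.6]
grip_width: 0.0134
```

```bash
python3 m.py
```

```text
t 17.7 in mm 2.24 draw mm 33.99 z 0.2105 Fin -7.8 Fd -2.0 Fz 6.6 w 0.013417110445675333 q [-0.1913 -0.0858  2.2287  0.0594  0.5146 -1.6702] 
in dir tool [ 0.4667 -0.013   0.8843] draw dir tool [0.0093 0.9999 0.0098] tilt 27.8
```

Bolt is drawn about 34 mm, well past 30. Finish the draw, then let the press go and start pulling outward with a matching turn.

{"api": "jog_arm", "payload": {"steps": [[0.0003, 0.002, 0.0006, 0, 0.01], [0, 0, 0, 0, 0.01], [-0.0012, 0.0005, -0.0022, 0, 0.01], [-0.002, 0.001, -0.004, 1.5, 0.01], [-0.003, 0.0025, -0.006, 2.5, 0.01], [-0.003, 0.0025, -0.006, 2.5, 0.01]], "grip_force": 35}}

```text
time_s: 18.3
eef_pos: [0.5072, -0.037, 0.211]
orientation: [0.124, 1.079, -0.132]
wrist_force: [5.3, -1.1, 1.3]
grip_width: 0.013
```

```bash
python3 m.py
```

```text
t 18.3 in mm -15.24 draw mm 42.44 z 0.211 Fin 5.4 Fd -0.3 Fz 1.3 w 0.01300106627785064 q [-0.1688 -0.1272  2.2659  0.0351  0.5115 -1.5098] 
in dir tool [0.4723 0.0927 0.8766] draw dir tool [ 0.0076  0.994  -0.1092] tilt 28.2
```

{"api": "jog_arm", "payload": {"steps": [[-0.0036, 0.0025, -0.0072, 2.6, 0.01], [-0.0036, 0.0025, -0.0072, 2.6, 0.01], [-0.0036, 0.0026, -0.0072, 2.6, 0.01], [-0.0036, 0.0028, -0.0072, 2.6, 0.01], [-0.0034, 0.003, -0.007, 2.6, 0.01]]}}

```text
time_s: 18.8
eef_pos: [0.477, -0.0172, 0.2116]
orientation: [0.318, 1.07, -0.161]
wrist_force: [11.6, -4.0, -9.2]
grip_width: 0.0132
```

```bash
python3 m.py
```

```text
t 18.8 in mm -48.09 draw mm 57.62 z 0.2116 Fin 12.1 Fd -2.3 Fz -9.2 w 0.013155474204426169 q [-0.1124 -0.2043  2.3304 -0.0473  0.5154 -1.1692] 
in dir tool [0.4804 0.2858 0.8292] draw dir tool [-0.0059  0.9465 -0.3228] tilt 28.7
```

{"api": "jog_arm", "payload": {"steps": [[-0.0032, 0.003, -0.007, 2.6, 0.01], [-0.0032, 0.003, -0.007, 2.6, 0.01], [-0.0032, 0.003, -0.007, 2.6, 0.01], [-0.0032, 0.0032, -0.007, 2.6, 0.01]], "grip_force": 30}}

```text
time_s: 19.2
eef_pos: [0.4604, -0.0009, 0.2157]
orientation: [0.432, 1.059, -0.207]
wrist_force: [2.0, 1.4, -2.0]
grip_width: 0.0135
```

```bash
python3 m.py
```

```text
t 19.2 in mm -66.88 draw mm 71.3 z 0.2157 Fin 1.8 Fd 1.6 Fz -2.0 w 0.01348178579057992 q [-0.0438 -0.2519  2.3602 -0.1578  0.5326 -0.8591] 
in dir tool [0.489  0.4182 0.7655] draw dir tool [-0.0288  0.8849 -0.4649] tilt 29.3
```

{"api": "jog_arm", "payload": {"steps": [[-0.0028, 0.003, -0.0072, 2.8, 0.01], [-0.0028, 0.003, -0.0072, 2.8, 0.01], [-0.0027, 0.003, -0.0072, 2.8, 0.01], [-0.0026, 0.003, -0.0072, 2.8, 0.01]]}}

```text
time_s: 19.6
eef_pos: [0.442, 0.0204, 0.2158]
orientation: [0.537, 1.06, -0.259]
wrist_force: [3.9, -1.7, 0.2]
grip_width: 0.0137
```

```bash
python3 m.py; python3 - <<'E'
from h import *
f=imaging.grab_frame("top"); cv2.imwrite("pics/t2.png",cv2.resize(f["color"][180:340,230:450],None,fx=3,fy=3))
E
```

```text
t 19.6 in mm -88.22 draw mm 89.59 z 0.2158 Fin 4.1 Fd -1.1 Fz 0.2 w 0.013650832267603986 q [ 0.0497 -0.2848  2.3829 -0.2788  0.5708 -0.5263] 
in dir tool [0.486  0.5382 0.6887] draw dir tool [-0.054   0.8049 -0.5909] tilt 29.3
```

View pics/t2.png

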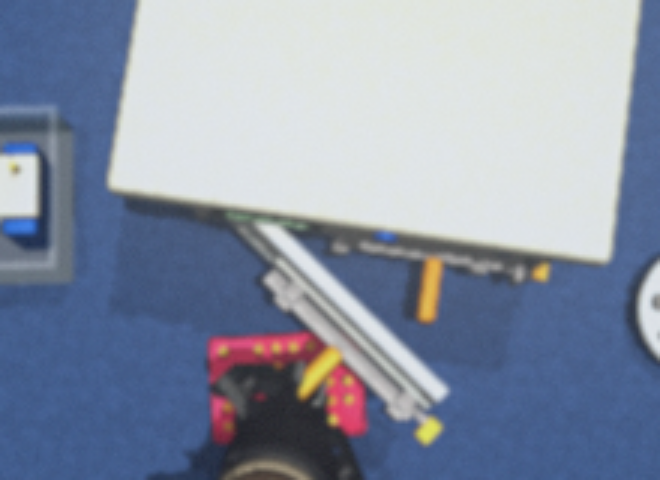

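Top view: leaf about 40° open (edge at crop (440,395)), tab still in the fingers, bottom tab at (428,290) still shot, rack untouched. I'll continue the same arc.

{"api": "jog_arm", "payload": {"steps": [[-0.0023, 0.0034, -0.0072, 2.8, 0.01], [-0.0022, 0.0034, -0.0072, 2.8, 0.01], [-0.0021, 0.0034, -0.0072, 2.8, 0.01], [-0.002, 0.0034, -0.0072, 2.8, 0.01]]}}

```text
time_s: 20.05
eef_pos: [0.4287, 0.0414, 0.2158]
orientation: [0.614, 1.063, -0.335]
wrist_force: [3.6, -2.2, 3.2]
grip_width: 0.0137
```

```bash
python3 m.py
```

```text
t 20.05 in mm -104.53 draw mm 108.34 z 0.2158 Fin 3.9 Fd -1.6 Fz 3.2 w 0.01373965197115996 q [ 0.1572 -0.2895  2.3851 -0.4018  0.6286 -0.188 ] 
in dir tool [0.4782 0.646  0.595 ] draw dir tool [-0.0902  0.7101 -0.6983] tilt 29.1
```

{"api": "jog_arm", "payload": {"steps": [[-0.0026, 0.003, -0.0082, 3, 0.01], [-0.0024, 0.003, -0.0082, 3, 0.01], [-0.0022, 0.003, -0.0082, 3, 0.01], [-0.002, 0.003, -0.0082, 3, 0.01], [-0.0018, 0.003, -0.0082, 3, 0.01]]}}

```text
time_s: 20.55
eef_pos: [0.4155, 0.0675, 0.2186]
orientation: [0.687, 1.054, -0.465]
wrist_force: [-4.8, -3.2, 64.8]
grip_width: 0.0134
```

```bash
python3 m.py
```

```text
t 20.55 in mm -121.4 draw mm 132.26 z 0.2186 Fin -4.3 Fd -3.8 Fz 64.8 w 0.013363917613561618 q [ 0.3064 -0.2673  2.3661 -0.5416  0.7317  0.239 ] 
in dir tool [0.4695 0.7647 0.4414] draw dir tool [-0.1538  0.5631 -0.812 ] tilt 29.6
```

Upward force has jumped to 65 N, so I'm letting go now.

{"api": "jog_arm", "payload": {"steps": [[-0.001, 0, 0, 0, 0.03], [-0.002, 0, 0, 0, 0.04]]}}

```text
time_s: 20.75
eef_pos: [0.4201, 0.0714, 0.2277]
orientation: [0.71, 1.045, -0.443]
wrist_force: [-0.5, -0.4, 0.3]
grip_width: 0.04
```

```bash
python3 m.py;  python3 - <<'E'
from h import *
f=imaging.grab_frame("top"); a=cv2.resize(f["color"][180:340,230:450],None,fx=2.4,fy=2.4)
g=wrist(); b=cv2.resize(g["color"],(512,384))
c=np.zeros((a.shape[0]+0,0,3),np.uint8)
cv2.imwrite("pics/t3.png",np.vstack([cv2.resize(a,(512,372))[:300],b[:300]]))
E
```

```text
t 20.75 in mm -117.45 draw mm 136.79 z 0.2277 Fin -0.4 Fd -0.5 Fz 0.3 w 0.039984709960294886 q [ 0.3114 -0.2763  2.355  -0.5366  0.7374  0.2364] 
in dir tool [0.4804 0.7595 0.4387] draw dir tool [-0.1456  0.5623 -0.814 ] tilt 30.1
```

View pics/t3.png

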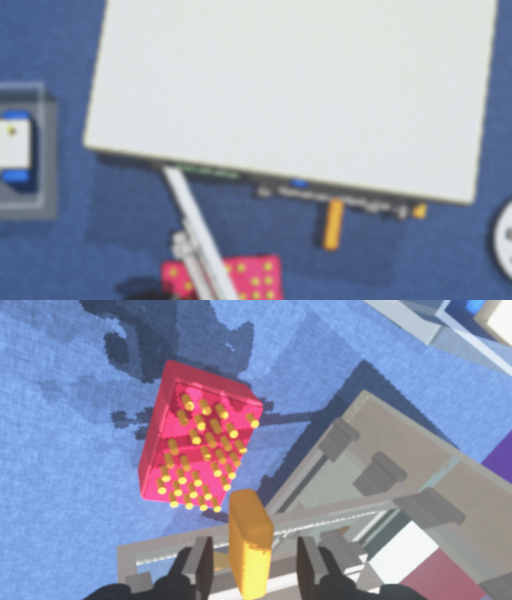

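Released cleanly. The leaf stands about 57° open and the bottom bolt and rack are undisturbed. Next I retract, cross over the leaf's top edge, and push its inner face from the other side.

{"api": "jog_arm", "payload": {"steps": [[-0.025, 0, 0, 0, 0.04], [-0.025, 0, 0, 0, 0.04], [-0.03, 0.01, 0.012, 0, 0.04], [-0.035, 0.013, 0.015, 0, 0], [-0.03, 0.011, 0.013, 0, 0]]}}

```text
time_s: 21.35
eef_pos: [0.388, 0.082, 0.3708]
orientation: [0.693, 1.068, -0.46]
wrist_force: [0.6, 0.4, 0.2]
grip_width: 0.0117
```

```bash
python3 m.py; python3 go.py .422 -.065 .345 | tail -1
```

```text
t 21.35 in mm -150.8 draw mm 142.51 z 0.3708 Fin 0.5 Fd 0.5 Fz 0.2 w 0.01174922858728709 q [ 0.3719 -0.4851  2.1851 -0.407   1.1208  0.0734] 
in dir tool [0.459  0.7685 0.4458] draw dir tool [-0.1478  0.5608 -0.8146] tilt 28.8
tool shift to TCP target [ 0.0738 -0.0441  0.1294]
```

{"api": "jog_arm", "payload": {"steps": [[0.0125, -0.009, 0.035, 0, 0], [0.0125, -0.009, 0.035, 0, 0], [0.0125, -0.009, 0.035, 0, 0], [0.0125, -0.009, 0.035, 0, 0], [0, 0, 0, 0, 0]]}}

```text
time_s: 21.85
eef_pos: [0.4285, -0.0658, 0.3727]
orientation: [0.726, 1.058, -0.421]
wrist_force: [-0.7, 0.5, 0.5]
grip_width: -0.0
```

```bash
python3 m.py; python3 go.py .422 -.065 .272 | tail -1;  python3 - <<'E'
from h import *
f=imaging.grab_frame("top"); a=cv2.resize(f["color"][200:360,230:450],None,fx=3,fy=3)
cv2.imwrite("pics/t4.png",a)
E
```

```text
t 21.85 in mm -88.8 draw mm 2.31 z 0.3727 Fin -0.8 Fd 0.4 Fz 0.5 w -9.176848837059718e-06 q [-0.1666 -0.4938  2.189  -0.1517  0.953  -0.5341] 
in dir tool [0.4724 0.7582 0.4495] draw dir tool [-0.1318  0.565  -0.8145] tilt 29.4
tool shift to TCP target [ 0.0897 -0.0379 -0.0398]
```

View pics/t4.png

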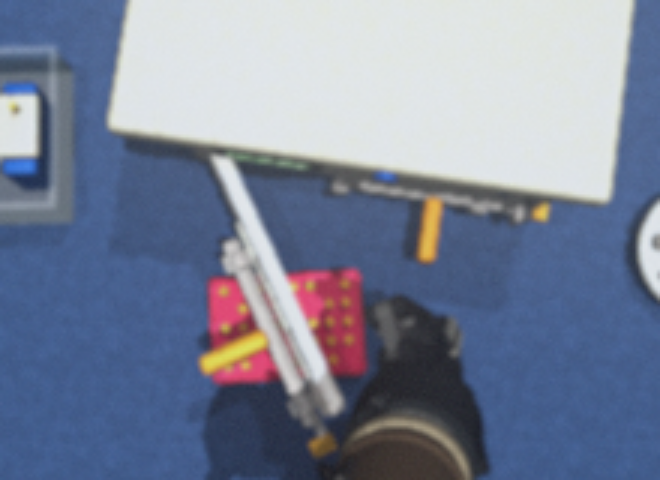

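{"api": "jog_arm", "payload": {"steps": [[0.026, -0.011, -0.012, 0, 0], [0.026, -0.011, -0.012, 0, 0], [0.026, -0.011, -0.012, 0, 0], [0, 0, 0, 0, 0]]}}

```text
time_s: 22.3
eef_pos: [0.4228, -0.0591, 0.2763]
orientation: [0.74, 1.062, -0.406]
wrist_force: [0.3, 0.6, -0.8]
grip_width: 0.0002
```

```bash
python3 m.py; python3 go.py .426 .12 .277 | tail -1
```

```text
t 22.3 in mm -95.45 draw mm 8.09 z 0.2763 Fin 0.2 Fd 0.6 Fz -0.8 w 0.00015356182843494836 q [-0.1547 -0.4272  2.3416 -0.1808  0.74   -0.476 ] 
in dir tool [0.4711 0.7576 0.4519] draw dir tool [-0.1242  0.5641 -0.8163] tilt 29.2
tool shift to TCP target [-0.0287  0.0827 -0.1553]
```

{"api": "jog_arm", "payload": {"steps": [[-0.0028, 0.0069, -0.013, 0, 0], [-0.0028, 0.0069, -0.013, 0, 0], [-0.0028, 0.0069, -0.013, 0, 0], [-0.0028, 0.0069, -0.013, 0, 0], [-0.0028, 0.0069, -0.013, 0, 0]]}}

```text
time_s: 22.8
eef_pos: [0.4254, 0.0225, 0.2813]
orientation: [0.751, 1.058, -0.393]
wrist_force: [0.2, -1.1, -0.2]
grip_width: -0.0004
```

```bash
python3 m.py; python3 go.py .426 .12 .277 | tail -1
```

```text
t 22.8 in mm -104.99 draw mm 89.18 z 0.2813 Fin 0.3 Fd -1.1 Fz -0.2 w -0.00035780166179224344 q [ 0.123  -0.3997  2.316  -0.3439  0.8002 -0.1166] 
in dir tool [0.4759 0.7538 0.4532] draw dir tool [-0.1186  0.5656 -0.8161] tilt 29.4
tool shift to TCP target [-0.0093  0.0428 -0.0866]
```

{"api": "jog_arm", "payload": {"steps": [[-0.0016, 0.0066, -0.0128, 0, 0], [-0.0016, 0.0066, -0.0128, 0, 0], [-0.0016, 0.0066, -0.0128, 0, 0], [-0.0016, 0.0066, -0.0128, 0, 0]]}}

```text
time_s: 23.2
eef_pos: [0.4291, 0.088, 0.2843]
orientation: [0.765, 1.051, -0.374]
wrist_force: [-0.8, -0.7, -0.5]
grip_width: 0.0001
```

```bash
python3 m.py;  python3 - <<'E'
from h import *
f=imaging.grab_frame("top"); a=cv2.resize(f["color"][200:360,230:450],None,fx=3,fy=3)
cv2.imwrite("pics/t5.png",a)
E
```

```text
t 23.2 in mm -110.97 draw mm 154.59 z 0.2843 Fin -0.7 Fd -0.8 Fz -0.5 w 5.264143132795708e-05 q [ 0.3243 -0.3374  2.272  -0.441   0.8445  0.1275] 
in dir tool [0.4838 0.7472 0.4558] draw dir tool [-0.111   0.5689 -0.8149] tilt 29.8
```

View pics/t5.png

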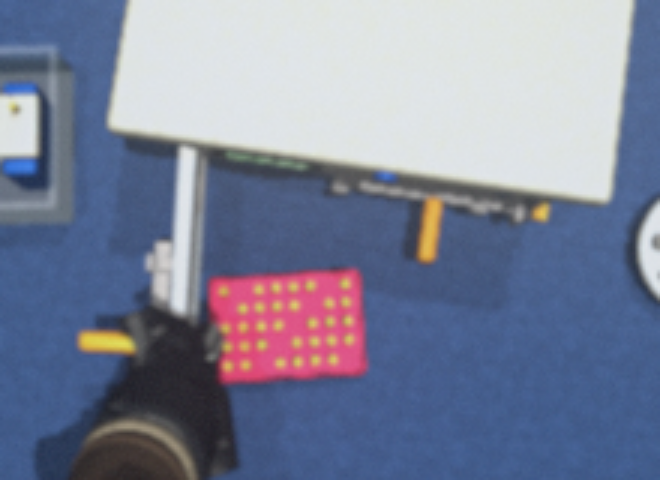

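Leaf now about 85° open in the top view (edges (190,150)→(182,315), front slope 8.2°). One more small push gets it past square.

{"api": "jog_arm", "payload": {"steps": [[-0.0014, 0.0066, -0.0128, 0, 0], [-0.0006, 0.0033, -0.0064, 0, 0], [0, 0, 0, 0, 0], [0.0015, -0.0066, 0.0128, 0, 0], [0.003, -0.011, 0.022, 0, 0], [0.003, -0.011, 0.022, 0, 0], [-0.03, 0.005, 0.015, 0, 0], [-0.035, 0.01, 0.015, 0, 0], [-0.035, 0.01, 0.015, 0, 0], [0, 0, 0, 0, 0]]}}

```text
time_s: 24.25
eef_pos: [0.4173, 0.0377, 0.4069]
orientation: [0.773, 1.049, -0.356]
wrist_force: [0.4, -0.1, 0.9]
grip_width: -0.0001
```

```bash
python3 m.py;  python3 - <<'E'
from h import *
f=imaging.grab_frame("top"); cv2.imwrite("pics/t6.png",cv2.resize(f["color"][190:350,200:500],None,fx=2.6,fy=2.6))
h=cv2.cvtColor(f["color"],cv2.COLOR_BGR2HSV)
E
```

```text
t 24.25 in mm -115.26 draw mm 103.05 z 0.4069 Fin 0.4 Fd -0.0 Fz 0.9 w -0.0001181973191895643 q [ 0.1666 -0.5148  2.1379 -0.2872  1.0736 -0.1951] 
in dir tool [0.4881 0.7395 0.4636] draw dir tool [-0.1027  0.5761 -0.8109] tilt 29.9
```

View pics/t6.png

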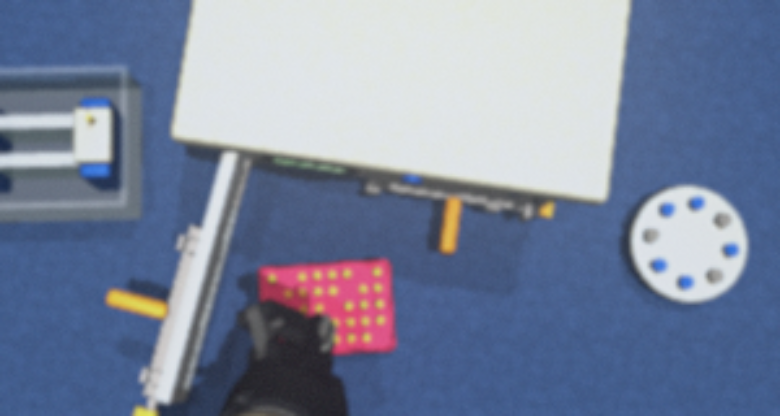

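Last view: the leaf is about 95° open and clear of the robot, and the bottom tab is still in place at (452,225). In full-frame pixels the rack spans columns 300–353 and the tube stand is at (465,284), both as at the start. Handing in.

```bash
python3 -c "
from workcell import bot
print(bot.finish_job())"
```

```text
the job is handed in; nothing more can be done
None
```

I drew the top bolt, swung the top leaf wide open and let go. I handed in at 24.3 s of the 45 s limit; no verdict was reported.

**What I did**
- **Tilt:** the jog interface only turns about the tool's own axis. I tilted the tool to about 29° by pushing the arm against its reach limits, just under the 30–45° you advised. I felt no contact with the head.
- **Bolt:** I gripped the tab (13.5 mm opening) and pressed the leaf in about 2.8 mm (about 7 N). A light pull then ran through without catching. I drew the tab about 36 mm at 1.2–3 N along the bolt, so nothing was forced there.
- **Leaf:** I pulled it to nearly 60° by the tab, released, then pushed its inner face with closed fingers and backed away.

**Last checks**
- **Opening:** the top view shows the leaf about 95° open (roughly 1.66 rad). That is past the 1.45 rad limit, a little beyond square and short of the stop.
- **Robot:** it touches nothing, and the wrist force is at noise level.
- **Bystanders and bottom leaf:** the bottom tab is where it was. The rack and tube stand match their starting pixels. The gel tank was only checked by eye.

**What went wrong or disagreed**
- **Force spike:** during the pull the wrist force briefly reached about 65 N upward, because the grip twisted on the tab. That is below the 120 N limit, and it dropped to zero on release. I cannot tell whether any part of the gripper body passed its 40 N limit then.
- **Bolt slid back:** late in the pull, the tool's path suggested the bolt had slid back a little after it was already clear of the keeper.

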